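# Put the sockets back on the tray in order of size

## Robot

A 6-joint arm with a two-finger parallel gripper is mounted at the origin on the work surface. World frame = base frame: x ahead of the robot, y to its left, z up, the work surface at z = 0. Lengths are in mm, angles in rad, forces in N, time in s.
With the tool pointing down it reaches from about 275 to 750 mm from the base axis. Payload 10.2 kg.
Tool frame: the origin (TCP) lies midway between the tips of the shut fingers; the grasp point (between the pads) lies 19 mm behind it (ctrl.grip_depth is the distance from the TCP to the grasp point, in mm); y points along the fingers, x is the direction in which the jaws open and shut, and the axes are right-handed (so a half turn about y gives the same grasp; the last joint's range is limited). The gripper opens to 85 mm and grips with 20 to 120 N. Pads are 22 mm wide; open, the fingers measure 114 mm over their backs; the gripper's body (76 mm by 85 mm) begins 54 mm behind the grasp point. The pads swing forward as they close: fully open they stand 13 mm farther back than shut.
Start: joints at [-1.455, 0.313, 1.498, -0, 1.331, -0.223], TCP at [174.474, -495.167, 231.294] pointing down, gripper open.
Joint ranges: [-2.94, 2.94], [-0.97, 2.17], [0.19, 2.56], [-1.23, 4.37], [0.02, 3.11], [-2.88, 2.88]. Speed limits (rad/s): [2.39, 2.39, 3.01, 3.14, 3.14, 3.14].

## Interface

Orientations are given as a unit quaternion [w, x, y, z].
In Python, from rig import ctrl gives the robot as it stands. The module is installed in compiled form; this text tells all that it offers.
- The arm moves only by the tool drive_tool, never from a script. Its arguments are lists of equal length, an entry for each row: "gripper": the closure, from 0 (fully open) to 1 (shut); "offset": the shift along the tool's x, y, z in m, a list of three; "turn": the turn about the tool's y in degrees. In form: {"gripper": [gripper, ...], "offset": [[tx, ty, tz], ...], "turn": [turn, ...]}. A call has 1 to 20 rows; each row shifts and turns the commanded pose from where the row before left it, along the tool's axes as they then stand; what a row does not reach is not made up. A row lasts 1/12 s, in which the tool goes at most 41.7 mm and 7.16 degrees, less where a joint would pass 70% of its speed; a pose out of reach is approached as far as the arm can. A call is refused whole if a number of a shift passes 0.0417 or a number of a turn 7.16, either way. A call with a gripper value outside its range is refused whole. The fingers move at their own pace and stop on an object; "force" is the grip in N (left out, the last holds). Time passes only in rows, so rows that do not move let the fingers close. It gives the time, the measured TCP pose, the force and the opening at its end, in the units of the state.
- ctrl.sense(): the state, without advancing time (a new reading comes with each control period).
- ctrl.capture(name): name is "scene" or "top" or "wrist"; returns (picture, depth): 420x560x3 uint8, red, green, blue; 420x560 float32, mm along the optical axis (not along the pixel's ray), 0 where there is no reading.
- ctrl.camera_params(name): a dict with "fovy" (degrees; the focal length in pixels is half the picture's height over the tangent of half this angle, whatever the lens; pixels are square), "cx", "cy" (the principal point, pixels), "view" (4x4, takes a point from world to camera coordinates); the wrist camera has in their place "tool_from_camera" (4x4, takes a point from camera to tool coordinates, whose origin is the TCP and whose axes are the tool frame's). Camera axes: x right, y down, z forward; pixel columns grow to the right and rows downward; lengths in mm; the calibration is good to about 2 mm. The wrist camera is an equidistant fisheye: a pixel r from the principal point sees the ray r / f radians off the axis. A picture is of the moment at which its call begins: read the wrist's pose just before it. camera_params takes no time and is no camera call.
- ctrl.finish_job(): hands the job in, once; it reports no verdict.
Trained networks look in the newest picture that a camera, given by its name, has taken for a name from the list of things; names that differ only in an ending like _2 or _b are one class to them, and where a whole thing is asked for, a point or a joint stands for the part that bears it (a point fixed in the world has none). Each returns a list of dicts, best first, with "score" (0 to 1); they miss things now and then, are a little off and sometimes report something else, mostly with a low value. They report only what shows in the picture. A call takes as long as a camera call. They do not tell look-alikes from the thing itself.
- ctrl.boxes_of(camera, query): "centre" ([x, y, z] in mm, in the coordinates of the camera as it stood for that picture, good to about 4 mm: the middle of the surface that is visible of it).
- ctrl.regions_of(camera, query): "mask" (420x560 bool, what is visible of it).
- ctrl.pinpoint(camera, query): "centre" ([x, y, z] in mm, in the coordinates of the camera as it stood for that picture, good to about 4 mm: a listed point, or the origin of a listed thing).
The state is a dict: "time_s": time; "joints": joint angles; "dq": joint speeds; "tau": joint torques, N m; "eef_pos": TCP position; "ee_rot": TCP orientation; "force": force on the tool from outside, world axes, zero at the start; "wrist_torque": the same for the moment, N m; "grip_width": opening from 0.0 (shut) to 1.0 (fully open).
Only numpy, scipy, OpenCV 4.12 (cv2) and the standard library are available. Lean on these libraries where they do the work, as an engineer would, in place of code of your own. Each camera call takes 0.05 s, during which the arm holds its last target.

## Task

Put the four loose steel sockets back on the socket tray, lined up in order of size: stand each one upright, drive end down as it is now, centred on the yellow ring painted for its size, smallest socket on the smallest ring and so on up the row. Leave the ratchet handle on the tray and the small red bottle where they are.

Things in the scene. Friction and masses are not known exactly. Their poses are not given: they have to be found in the camera images.
- socket_small_center (a point): the smallest of four loose bright steel sockets (spanner sockets: plain upright cylinders, hexagon mouth up, square drive end down), 26 mm outside diameter, 40 mm high; the point is on its axis half-way up (20 mm above its foot), z along the axis
- socket_medium_center (a point): the second smallest of four loose bright steel sockets (spanner sockets: plain upright cylinders, hexagon mouth up, square drive end down), 34 mm outside diameter, 46 mm high; the point is on its axis half-way up (23 mm above its foot), z along the axis
- socket_large_center (a point): the second largest of four loose bright steel sockets (spanner sockets: plain upright cylinders, hexagon mouth up, square drive end down), 42 mm outside diameter, 52 mm high; the point is on its axis half-way up (26 mm above its foot), z along the axis
- socket_largest_center (a point): the largest of four loose bright steel sockets (spanner sockets: plain upright cylinders, hexagon mouth up, square drive end down), 50 mm outside diameter, 58 mm high; the point is on its axis half-way up (29 mm above its foot), z along the axis
- ring_small: the smallest of the four yellow painted rings on the tray's black mat, 30 mm inside and 37 mm outside, the place of the 26 mm socket; origin at its centre on the flat mat, 8 mm above the bench, z up, x along the row towards the largest ring. The rings are flat paint, 70 mm apart in one straight row, in order of size
- ring_medium: the second smallest of the four yellow painted rings on the tray's black mat, 38 mm inside and 45 mm outside, the place of the 34 mm socket; origin at its centre on the flat mat, 8 mm above the bench, z up, x along the row towards the largest ring. The tray is green, 320 x 190 mm with an 11 mm high edge (60 mm from the row), fixed, and may lie any way round
- ring_large: the second largest of the four yellow painted rings on the tray's black mat, 46 mm inside and 53 mm outside, the place of the 42 mm socket; origin at its centre on the flat mat, 8 mm above the bench, z up, x along the row towards the largest ring. Row as told for the smallest ring
- ring_largest: the largest of the four yellow painted rings on the tray's black mat, 54 mm inside and 61 mm outside, the place of the 50 mm socket; origin at its centre on the flat mat, 8 mm above the bench, z up, x along the row towards the largest ring. Row as told for the smallest ring
- ratchet: bystander: ratchet handle, steel head and black grip, 210 mm long, up to 36 mm wide and 33 mm high, lying loose on the tray in its yellow painted shadow, parallel to the row of rings and 85 mm to the left of it as one looks from the smallest ring to the largest; origin under its middle, on the mat, its x axis along the handle
- bottle: bystander: small red plastic bottle with an orange cap, 39 mm diameter, 90 mm high, standing loose on the bench among the sockets; origin at the centre of its foot, z up
Mind the look-alikes: they are no part of the job. What is shaped like the part that bears socket_large_center but blue is not meant.

How it is judged (in metres and radians):
At the end, for the whole second after the job is handed in: Each of the four sockets stands upright (within 0.1 rad) on the tray's mat, its axis within 10 mm of the centre of the ring of its own size, its foot on the mat within 4 mm, let go and at rest; the ratchet and the bottle are within 30 mm of where they were, the bottle still standing (horizontal distance between socket_small_center and ring_small below 0.01 m and z of socket_small_center in the frame of ring_small between 0.016 and 0.024 m and angle between each of socket_small_center, socket_medium_center, socket_large_center, socket_largest_center's own z axis and vertical below 0.1 rad and linear speed of each of socket_small, socket_medium, socket_large, socket_largest below 0.02 m/s and horizontal distance between socket_medium_center and ring_medium below 0.01 m and z of socket_medium_center in the frame of ring_medium between 0.019 and 0.027 m and horizontal distance between socket_large_center and ring_large below 0.01 m and z of socket_large_center in the frame of ring_large between 0.022 and 0.03 m and horizontal distance between socket_largest_center and ring_largest below 0.01 m and z of socket_largest_center in the frame of ring_largest between 0.025 and 0.033 m and distance of each of ratchet, bottle from where it was at the start of the episode below 0.03 m and angle between bottle's own z axis and vertical below 0.5 rad); the robot touches nothing.
It fails at once if the ratchet is pushed more than 30 mm from where it lay (distance of ratchet from where it was at the start of the episode above 0.03 m).
It fails at once if the bottle is pushed more than 30 mm or knocked over (distance of bottle from where it was at the start of the episode above 0.03 m or angle between bottle's own z axis and vertical above 0.5 rad).
It also fails if it takes over 125 s, if anything falls off the work surface, if the arm or the gripper's body presses on something with over 40 N, if the wrist force passes 120 N, or if a joint passes its speed limit or range.

## Working session

There is one attempt and no reset: what is moved stays moved. The work goes in short steps, Python scripts to look and compute and a tool call to move; the robot and the scene stay as the last step left them, time stands still between calls to the robot, and variables do not carry over. Pictures are saved under pics/ and viewed, and the job is handed in when it is done.

Besides the shell and the picture viewer there is one more tool, called after "Emit:" as name(argument=value, ...), one argument or row to a line, values as JSON. drive_tool: Moves the arm, as the interface text tells. Its arguments: {"type":"object","properties":{"gripper":{"type":"array","items":{"type":"number"}},"offset":{"type":"array","items":{"type":"array","items":{"type":"number"}}},"turn":{"type":"array","items":{"type":"number"}},"force":{"type":"number"}},"required":["gripper","offset","turn"]}

```bash
mkdir -p pics; cat > h.py <<'E'
import numpy as np, cv2
from rig import ctrl
def cap(n):
    p,d=ctrl.capture(n); return p,d
def save(n,p): cv2.imwrite(f'pics/{n}.png',p[:,:,::-1])
def world(n,c):
    V=np.array(ctrl.camera_params(n)['view']); return (np.linalg.inv(V)@np.r_[c,1])[:3]
def deproj(n,u,v,d):
    P=ctrl.camera_params(n); f=210/np.tan(np.radians(P['fovy'])/2)
    return world(n,[(u-P['cx'])/f*d,(v-P['cy'])/f*d,d])
def ray_z(n,u,v,z):
    P=ctrl.camera_params(n); f=210/np.tan(np.radians(P['fovy'])/2)
    a=world(n,[0,0,0]); b=world(n,[(u-P['cx'])/f,(v-P['cy'])/f,1]); k=(z-a[2])/(b-a)[2]; return a+k*(b-a)
def proj(n,w):
    P=ctrl.camera_params(n); f=210/np.tan(np.radians(P['fovy'])/2)
    c=(np.array(P['view'])@np.r_[w,1])[:3]; return c[0]/c[2]*f+P['cx'],c[1]/c[2]*f+P['cy'],c[2]
E
python3 - <<'E'
from h import *
np.set_printoptions(precision=1,suppress=True)
for n in ['scene','top']:
    p,d=cap(n); save(n+'0',p); np.save(n+'d.npy',d); P=ctrl.camera_params(n); print(n,P['fovy'],P['cx'],P['cy']); print(world(n,[0,0,0]))
    if n=='top':
        for q in ['socket_small_center','socket_medium_center','socket_large_center','socket_largest_center','ring_small','ring_medium','ring_large','ring_largest','ratchet','bottle']:
            for r in ctrl.pinpoint(n,q)[:4]:
                w=world(n,r['centre']); print(q,round(r['score'],2),w,np.array(proj(n,w)))
print(ctrl.sense())
E
```

```text
scene 42.01924705215184 279.4082425104266 202.59993556560906
[1241. -266.  912.]
top 46.35832754606738 275.67616262261816 217.11433358678335
[ 341.6  -61.2 1283.8]
socket_small_center 0.69 [ 600.6 -208.9   24.6] [ 340.  197. 1282.]
socket_small_center 0.45 [510.2 258.    6.2] [ 162.1  230.8 1293. ]
socket_medium_center 0.75 [ 451.9 -351.    21.9] [ 396.   254.4 1258.6]
socket_large_center 0.86 [ 570.1 -403.6   20. ] [ 414.7  209.3 1278.6]
socket_large_center 0.78 [ 678.5 -191.3   28.4] [ 333.1  167.6 1291. ]
socket_large_center 0.73 [ 568.4 -324.9   28.7] [ 385.2  209.2 1271. ]
socket_large_center 0.65 [ 656.3 -318.2   27.3] [ 381.6  176.2 1286.6]
socket_largest_center 0.79 [589.1 -87.7  28.4] [ 293.6  200.7 1278.3]
ring_small 0.67 [506.7 257.5   6.7] [ 162.2  232.1 1291.9]
ring_small 0.55 [644.2 213.4   9.9] [ 180.8  181.  1310.1]
ring_medium 0.48 [578.3 237.1   4.9] [ 171.3  205.5 1304.8]
ring_large 0.66 [511.8 260.2   8.9] [ 161.1  230.  1290.6]
ring_largest 0.68 [447.5 274.6   9.2] [ 154.4  254.4 1280.2]
ratchet 0.66 [519.5 162.7   7.1] [ 198.2  227.5 1292.1]
ratchet 0.55 [643.2 216.7   4.8] [ 179.9  181.8 1315. ]
bottle 0.53 [450.7 -86.2   1.8] [ 292.6  254.6 1282.4]
{'time_s': 0.6, 'joints': array([-1.5,  0.3,  1.5, -0. ,  1.3, -0.2]), 'dq': array([ 0., -0.,  0.,  0., -0.,  0.]), 'tau': array([ -0. , -41.2, -26. ,  -0. ,   0. ,  -0. ]), 'eef_pos': array([ 174.5, -495.2,  231.3]), 'ee_rot': array([-0.6,  0.6, -0.4,  0.4]), 'force': array([-0.6, -0.5,  0.1]), 'wrist_torque': array([-0.1,  0. ,  0. ]), 'grip_width': 1.0003373284848047}
```

View pics/top0.png

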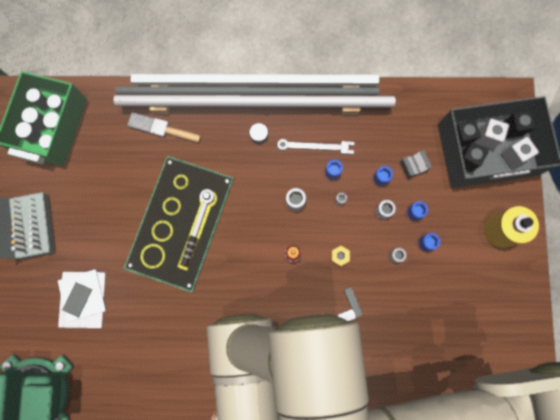

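View pics/scene0.png

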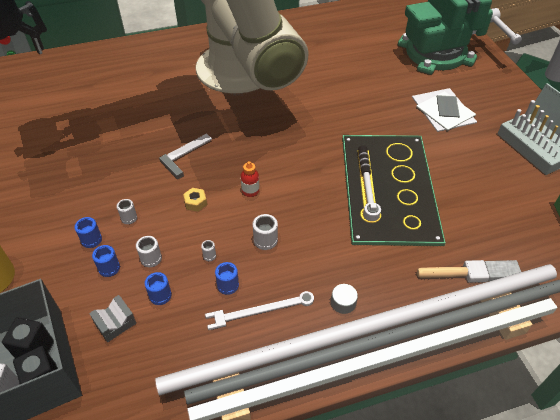

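```bash
python3 - <<'E'
import cv2
p=cv2.imread('pics/top0.png'); cv2.imwrite('pics/crop1.png',cv2.resize(p[130:290,130:450],None,fx=2.5,fy=2.5,interpolation=2))
E
```

```text
(no output)
```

View pics/crop1.png

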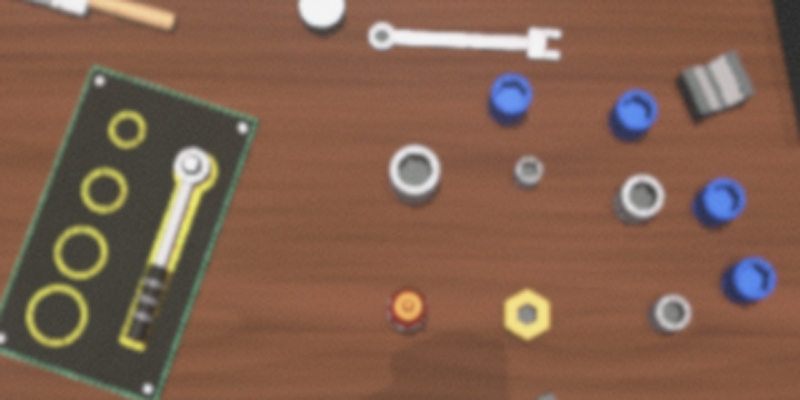

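Steel candidates are at px (341,198) small, (399,255) medium, (387,208) large and (296,199) largest. The four at (335,170), (384,175), (418,210) and (430,242) are blue look-alikes, so they are not meant. The yellow hex at (341,256) isn't part of the job either. I'll measure these next.

```bash
cat > m.py <<'E'
from h import *
np.set_printoptions(precision=1,suppress=True)
for n in ['top','scene']:
    p=cv2.imread(f'pics/{n}0.png'); d=np.load(n+'d.npy')
    hsv=cv2.cvtColor(p,cv2.COLOR_BGR2HSV)
    if n=='top':
        m=cv2.inRange(hsv,(22,110,90),(36,255,255)); k,l,s,c=cv2.connectedComponentsWithStats(m)
        for i in range(1,k):
            if s[i,4]>25:
                cs,_=cv2.findContours((l==i).astype(np.uint8),cv2.RETR_EXTERNAL,2); (u,v),r=cv2.minEnclosingCircle(cs[0]);e=cv2.fitEllipse(cs[0]) if len(cs[0])>5 else None
                print('yellow',s[i],c[i],ray_z(n,c[i][0],c[i][1],8), e)
    # height map
    V=np.array(ctrl.camera_params(n)['view']);P=ctrl.camera_params(n);f=210/np.tan(np.radians(P['fovy'])/2)
    v,u=np.mgrid[:420,:560]; C=np.stack([(u-P['cx'])/f*d,(v-P['cy'])/f*d,d,np.ones_like(d)],-1)
    W=C@np.linalg.inv(V).T; np.save(n+'W.npy',W[...,:3])
    for nm,g,h,rad in [('small',(600,-209),40,13),('medium',(452,-351),46,17),('large',(570,-325),52,21),('largest',(589,-88),58,25),('bottle',(450,-86),90,20)]:
        q=W[...,:3]; s=(np.hypot(q[...,0]-g[0],q[...,1]-g[1])<45)&(q[...,2]>h-12)&(q[...,2]<h+15)
        if s.any(): x=q[s]; print(n,nm,len(x),'mean',x.mean(0),'mid',(x.max(0)+x.min(0))/2,'ext',x.max(0)-x.min(0),'fit',cv2.minEnclosingCircle(x[:,:2].astype(np.float32)))
E
python3 m.py
```

```text
yellow [173 174  16  16 127] [180.5 181.3] [643.9 214.7   8. ] ((180.36505126953125, 181.29583740234375), (14.681364059448242, 15.011031150817871), 16.721900939941406)
yellow [196 193  21  47 168] [206.1 216.4] [549.1 142.8   8. ] ((206.39344787597656, 216.19020080566406), (5.350858211517334, 45.77219009399414), 22.933271408081055)
yellow [162 197  19  19 155] [171.1 205.7] [577.4 236.8   8. ] ((171.14456176757812, 205.61343383789062), (17.673931121826172, 18.063636779785156), 54.68525314331055)
yellow [189 206  11  31  48] [193.4 222.4] [532.9 175.7   8. ] ((193.73880004882812, 221.52359008789062), (1.6660656929016113, 28.951887130737305), 18.828126907348633)
yellow [500 206  39  37 803] [517.5 224.9] [ 533.  -672.5    8. ] ((518.8701782226562, 224.4447784423828), (35.615535736083984, 37.851322174072266), 112.14954376220703)
yellow [151 220  22  22 199] [161.8 230.7] [510.1 258.4   8. ] ((161.98289489746094, 230.53826904296875), (20.763904571533203, 21.57482147216797), 56.905704498291016)
yellow [140 243  25  26 233] [152.2 255.7] [444.2 280.5   8. ] ((152.3080291748047, 255.6356201
[... 1245 characters left out ...]
6.9 25.2 14.4] fit ((599.5291748046875, -211.17349243164062), 13.570510864257812)
scene medium 167 mean [ 453.6 -353.2   41.7] mid [ 452.3 -353.4   41.3] ext [34.6 33.5 13.8] fit ((453.548095703125, -354.3935852050781), 19.29816436767578)
scene large 260 mean [ 571.6 -324.6   47.9] mid [ 569.1 -324.4   47.1] ext [44.5 41.2 14.1] fit ((569.1705932617188, -325.6221923828125), 22.369216918945312)
scene largest 315 mean [595.6 -92.8  54.3] mid [593.6 -92.7  53.1] ext [50.1 49.1 13.9] fit ((594.16455078125, -92.45809936523438), 25.812355041503906)
scene bottle 41 mean [454.8 -86.5  83.1] mid [453.9 -86.3  84.2] ext [23.1 19.1 12.4] fit ((453.9911193847656, -84.75808715820312), 12.426615715026855)
```

```bash
cat >> h.py <<'E'
from scipy.spatial.transform import Rotation as Ro
def R():
    w,x,y,z=ctrl.sense()['ee_rot']; return Ro.from_quat([x,y,z,w]).as_matrix()
def plan(tgt):
    """tool-frame delta from present to world target"""
    s=ctrl.sense(); return R().T@(np.array(tgt)-s['eef_pos'])
E
python3 - <<'E'
from h import *
np.set_printoptions(precision=3,suppress=True)
print(R()); print(ctrl.camera_params('wrist')); p,d=cap('wrist'); save('w0',p)
x=R()[:,0]; print(np.degrees(np.arctan2(x[1],x[0])))
# rings
c=np.array([[643.9,214.7],[577.4,236.8],[510.1,258.4],[444.2,280.5]]);m=c.mean(0);u=np.linalg.svd(c-m)[2][0];print(m,u,[m+u*s*k for s in[1] for k in(-105,-35,35,105)],np.degrees(np.arctan2(u[1],u[0])))
W=np.load('topW.npy')
for u,v in [(335,170),(384,175),(418,210),(430,242)]: print(W[v-2:v+3,u-2:u+3].reshape(-1,3).mean(0))
E
```

```text
[[ 0.332 -0.     0.943]
 [-0.943 -0.     0.332]
 [ 0.    -1.    -0.   ]]
{'fovy': 65.70646984690485, 'cx': 281.3539345493155, 'cy': 209.0006960369464, 'tool_from_camera': array([[   1.   ,    0.   ,   -0.001,    0.075],
       [   0.   ,   -0.299,    0.954, -143.261],
       [  -0.   ,   -0.954,   -0.299,   75.899],
       [   0.   ,    0.   ,    0.   ,    1.   ]])}
-70.58877190980024
[543.9 247.6] [-0.95   0.312] [array([643.652, 214.819]), array([577.151, 236.673]), array([510.649, 258.527]), array([444.148, 280.381])] 161.80825136170964
[ 672.186 -196.17    28.136]
[ 659.273 -324.139   29.012]
[ 566.874 -409.651   28.426]
[ 483.76  -436.96    29.326]
```

View pics/w0.png

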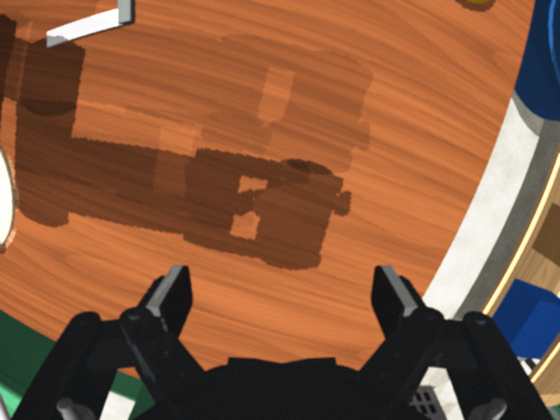

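Emit:
drive_tool(
  gripper=[0,0,0,0,0,0],
  offset=[
    [0,0,0],
    [0,0,0],
    [0,0,0],
    [0,0,0],
    [0,0,0],
    [0,0,0],
  ],
  turn=[6.27,6.27,6.27,6.27,6.27,6.27],
  force=50,
)

```text
time_s: 1.15
eef_pos: [174.5, -495.2, 231.3]
ee_rot: [0.413, -0.413, 0.574, -0.574]
force: [-0.1, -0.7, 0.3]
grip_width: 0.999
```

```bash
python3 - <<'E'
from h import *
np.set_printoptions(precision=4,suppress=True)
s=ctrl.sense();print(s['joints'],s['eef_pos']);print(R()); print(plan([450,-352,150]))
E
```

```text
[-1.4554  0.3129  1.4977 -0.      1.331   0.4386] [ 174.4632 -495.1716  231.2962]
[[-0.3176 -0.      0.9482]
 [-0.9482 -0.     -0.3176]
 [ 0.     -1.     -0.    ]]
[-223.2787   81.2881  215.7929]
```

Emit:
drive_tool(
  gripper=[0,0,0,0,0,0,0,0,0,0,0,0],
  offset=[
    [-0.0223,0.0081,0.0216],
    [-0.0223,0.0081,0.0216],
    [-0.0223,0.0081,0.0216],
    [-0.0223,0.0081,0.0216],
    [-0.0223,0.0081,0.0216],
    [-0.0223,0.0081,0.0216],
    [-0.0223,0.0081,0.0216],
    [-0.0223,0.0081,0.0216],
    [-0.0223,0.0081,0.0216],
    [-0.0223,0.0081,0.0216],
    [0,0,0],
    [0,0,0],
  ],
  turn=[0,0,0,0,0,0,0,0,0,0,0,0],
)

```text
time_s: 2.15
eef_pos: [450.1, -349.9, 149.7]
ee_rot: [0.415, -0.415, 0.573, -0.572]
force: [0.7, 0.5, 0.1]
grip_width: 0.997
```

```bash
cat >> h.py <<'E'
def wworld(tag=None):
    "world map of wrist depth (depth along optical axis, equidistant fisheye)"
    s=ctrl.sense(); Rm=R(); p,d=cap('wrist')
    if tag: save(tag,p)
    P=ctrl.camera_params('wrist'); f=210/np.tan(np.radians(P['fovy'])/2)
    v,u=np.mgrid[:420,:560]; a=u-P['cx']; b=v-P['cy']; r=np.hypot(a,b)+1e-9; t=np.tan(r/f)
    C=np.stack([a/r*t*d,b/r*t*d,d,np.ones_like(d)],-1)
    T=C@np.array(P['tool_from_camera']).T
    W=T[...,:3]@Rm.T+s['eef_pos']; W[d<=0]=np.nan
    return p,d,W,T[...,:3]
def find(W,g,h,rad,lo=8,R0=40):
    m=(np.hypot(W[...,0]-g[0],W[...,1]-g[1])<R0)&(W[...,2]>h-lo)&(W[...,2]<h+8)
    x=W[m]
    if len(x)<6: return len(x)
    return len(x),x.mean(0),(x.max(0)+x.min(0))/2,x.max(0)-x.min(0),cv2.minEnclosingCircle(x[:,:2].astype(np.float32))
E
python3 - <<'E'
from h import *
np.set_printoptions(precision=1,suppress=True)
s=ctrl.sense();print(s['joints'],s['eef_pos'])
p,d,W,T=wworld('w1'); print(find(W,(450,-352),46,17)); m=np.isfinite(W[...,2]); print(np.nanpercentile(W[...,2],[5,25,50,75]))
print(find(W,(568,-324),52,21))
E
```

```text
[-0.9  0.5  1.5 -0.   1.2  1. ] [ 450.1 -349.9  149.7]
(841, array([ 450.3, -353.8,   45.1]), array([ 449.1, -353.5,   43.3]), array([33.8, 33.4, 10.3]), ((449.1636962890625, -353.2898864746094), 17.055068969726562))
[-0.5  0.3  1.  30.3]
(1387, array([ 567. , -325.1,   51.5]), array([ 567.5, -324.3,   49.4]), array([42.6, 42.2, 10.8]), ((567.3663940429688, -324.3509826660156), 21.510093688964844))
```

View pics/w1.png

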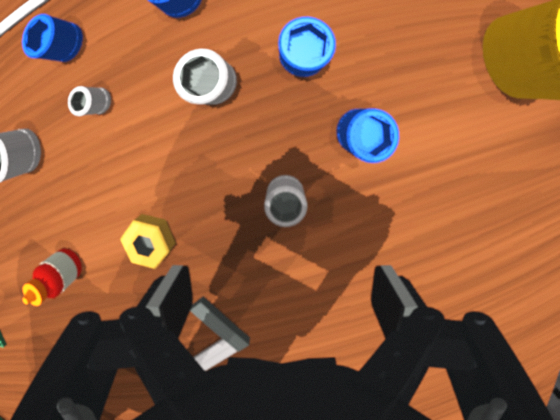

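The wrist view shows the medium steel socket at px (285,205), measured at (449,-353) with its 34 mm diameter confirmed. The nearest blue one is at (368,135), which leaves room. I'll go down and grip it.

```bash
python3 - <<'E'
from h import *
np.set_printoptions(precision=1,suppress=True)
print(plan([449.2,-353.4,7]))
E
```

```text
[  2.6 143.2   0.7]
```

Emit:
drive_tool(
  gripper=[0,0,0,0,0,0,0,1,1,1,1,1,1,1,1,1],
  offset=[
    [0.0026,0.0238,0.0007],
    [0,0.0238,0],
    [0,0.0238,0],
    [0,0.0238,0],
    [0,0.0238,0],
    [0,0.0238,0],
    [0,0,0],
    [0,0,0],
    [0,0,0],
    [0,0,0],
    [0,0,0],
    [0,0,0],
    [0,0,0],
    [0,0,0],
    [0,0,0],
    [0,0,0],
  ],
  turn=[0,0,0,0,0,0,0,0,0,0,0,0,0,0,0,0],
  force=50,
)

```text
time_s: 3.53
eef_pos: [449.6, -354.1, 9.0]
ee_rot: [-0.415, 0.415, -0.572, 0.574]
force: [-2.3, 0.0, 6.6]
grip_width: 0.388
```

```bash
python3 - <<'E'
from h import *
np.set_printoptions(precision=4,suppress=True)
s=ctrl.sense();print(s['eef_pos'],s['force'],s['grip_width']*85); print(plan([449.2,-353.4,140]))
E
```

```text
[ 449.6008 -354.1299    9.0125] [-2.3344  0.0057  6.5687] 32.98898233949184
[  -0.3967 -130.989    -0.3757]
```

Emit:
drive_tool(
  gripper=[1,1,1,1,1,1,1],
  offset=[
    [0,-0.005,0],
    [0,-0.021,0],
    [0,-0.021,0],
    [0,-0.021,0],
    [0,-0.021,0],
    [0,-0.021,0],
    [0,-0.021,0],
  ],
  turn=[0,0,0,0,0,0,0],
)

```text
time_s: 4.12
eef_pos: [449.0, -353.3, 140.0]
ee_rot: [-0.415, 0.415, -0.573, 0.573]
force: [-0.2, -0.3, -1.6]
grip_width: 0.383
```

```bash
python3 - <<'E'
from h import *
np.set_printoptions(precision=4,suppress=True)
s=ctrl.sense();print(s['eef_pos'],s['force'],s['grip_width']*85); print(plan([577.2,236.7,140]),R()[:,0])
E
```

```text
[ 449.0423 -353.2525  139.9809] [-0.1994 -0.3099 -1.5828] 32.55142866700977
[-600.4649   -0.0284  -62.5326] [-0.3124 -0.95    0.    ]
```

Emit:
drive_tool(
  gripper=[1,1,1,1,1,1,1,1,1,1,1,1,1,1,1,1,1,1,1,1],
  offset=[
    [-0.015,0,-0.0016],
    [-0.0325,0,-0.0034],
    [-0.0325,0,-0.0034],
    [-0.0325,0,-0.0034],
    [-0.0325,0,-0.0034],
    [-0.0325,0,-0.0034],
    [-0.0325,0,-0.0034],
    [-0.0325,0,-0.0034],
    [-0.0325,0,-0.0034],
    [-0.0325,0,-0.0034],
    [-0.0325,0,-0.0034],
    [-0.0325,0,-0.0034],
    [-0.0325,0,-0.0034],
    [-0.0325,0,-0.0034],
    [-0.0325,0,-0.0034],
    [-0.0325,0,-0.0034],
    [-0.0325,0,-0.0034],
    [-0.0325,0,-0.0034],
    [-0.032,0,-0.0033],
    [0,0,0],
  ],
  turn=[0,0,0,0,0,0,0,0,0,0,0,0,0,0,0,0,0,0,0,0],
)

```text
time_s: 5.78
eef_pos: [575.8, 241.1, 137.3]
ee_rot: [0.416, -0.416, 0.572, -0.571]
force: [0.4, 0.3, -1.8]
grip_width: 0.387
```

```bash
cat > rings.py <<'E'
from h import *
def rings(tag):
    p,d,W,T=wworld(tag)
    hsv=cv2.cvtColor(p,cv2.COLOR_RGB2HSV); m=cv2.inRange(hsv,(20,110,80),(38,255,255)); 
    m=cv2.morphologyEx(m,cv2.MORPH_CLOSE,np.ones((3,3)))
    k,l,s,c=cv2.connectedComponentsWithStats(m)
    for i in range(1,k):
        if s[i,4]>60:
            q=W[l==i]; q=q[np.isfinite(q[:,2])]
            if len(q)<20: continue
            A=np.c_[2*q[:,:2],np.ones(len(q))]; b=(q[:,:2]**2).sum(1); x=np.linalg.lstsq(A,b,rcond=None)[0]; r=np.sqrt(x[2]+x[0]**2+x[1]**2); rr=np.hypot(*(q[:,:2]-x[:2]).T)
            print(c[i].round(),len(q),'z',np.median(q[:,2]).round(1),'ctr',x[:2].round(1),'r',r.round(1),'sd',rr.std().round(1))
    return p,d,W,T
E
python3 - <<'E'
from rings import *
np.set_printoptions(precision=4,suppress=True)
s=ctrl.sense();print(s['joints'],s['eef_pos'],s['force'],s['grip_width']*85)
rings('w2')
E
```

```text
[0.2084 0.6097 1.2989 0.0017 1.2337 2.0918] [575.8488 241.0862 137.3132] [ 0.3595  0.3154 -1.838 ] 32.86579551499314
[286. 114.] 960 z 9.1 ctr [643.2 214.7] r 17.0 sd 1.8
[369. 204.] 1852 z 8.9 ctr [551.3 193.2] r 54.1 sd 19.4
[395. 192.] 153 z 8.6 ctr [538.6 117. ] r 32.8 sd 4.4
[286. 194.] 912 z 9.1 ctr [576.8 236.5] r 20.9 sd 1.6
[288. 343.] 283 z 8.8 ctr [491.1 273.5] r 74.4 sd 3.5
[ 31. 380.] 99 z 76.5 ctr [461.3 620.7] r 18.3 sd 2.1
```

View pics/w2.png

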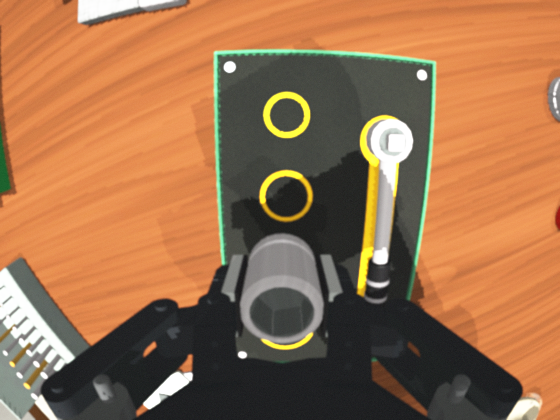

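```bash
cat >> h.py <<'E'
def held(T,rad,htop):
    # points of held socket's top rim: tool y = -htop
    m=(np.hypot(T[...,0],T[...,2])<rad+12)&(abs(T[...,1]+htop)<4)
    q=T[m]; print(len(q)); 
    if len(q)>5: print('toolx,z mid',((q.max(0)+q.min(0))/2).round(1),(q.max(0)-q.min(0)).round(1),'circ',cv2.minEnclosingCircle(q[:,[0,2]].astype(np.float32)), 'y',np.median(q[:,1]))
E
python3 - <<'E'
from h import *
np.set_printoptions(precision=4,suppress=True)
p,d,W,T=wworld(); held(T,17,37)
print(ctrl.sense()['eef_pos'],plan([577,236.6,18]))
E
```

```text
3808
toolx,z mid [  0.3 -37.    0.2] [53.   8.  33.4] circ ((0.24429646134376526, 7.292612075805664), 26.7833309173584) y -36.93804564195821
[575.7797 236.9057 137.3056] [ -0.2109 119.3032   1.4532]
```

Emit:
drive_tool(
  gripper=[1,1,1,1,1,1,1,1],
  offset=[
    [0,0.0219,0.0014],
    [0,0.0219,0],
    [0,0.0219,0],
    [0,0.0219,0],
    [0,0.0219,0],
    [0,0.008,0],
    [0,0,0],
    [0,0,0],
  ],
  turn=[0,0,0,0,0,0,0,0],
)

```text
time_s: 6.55
eef_pos: [578.5, 234.8, 21.7]
ee_rot: [-0.415, 0.414, -0.573, 0.573]
force: [1.1, -0.0, -1.6]
grip_width: 0.387
```

```bash
python3 - <<'E'
from h import *
np.set_printoptions(precision=4,suppress=True)
s=ctrl.sense();print(s['eef_pos'],s['force'],plan([577,236.6,17]))
E
```

```text
[578.4582 234.7553  21.6979] [ 1.1489 -0.031  -1.6405] [-1.2948  4.6973 -1.9643]
```

Emit:
drive_tool(
  gripper=[1,1,1,1],
  offset=[
    [-0.0013,0.001,-0.002],
    [0,0.0018,0],
    [0,0.001,0],
    [0,0,0],
  ],
  turn=[0,0,0,0],
)

```text
time_s: 6.88
eef_pos: [576.8, 237.0, 17.5]
ee_rot: [-0.415, 0.414, -0.573, 0.573]
force: [-0.4, -0.0, -2.3]
grip_width: 0.382
```

```bash
python3 - <<'E'
from h import *
np.set_printoptions(precision=4,suppress=True)
s=ctrl.sense();print(s['eef_pos'],s['force'],plan([577,236.6,17]))
E
```

```text
[576.8387 237.0258  17.4831] [-0.4147 -0.0038 -2.2921] [0.3543 0.4832 0.286 ]
```

Emit:
drive_tool(
  gripper=[1,0.35,0.35,0.35,0.35,0.35,0.35,0.35,0.35,0.35,0.35],
  offset=[
    [0,0.0006,0],
    [0,0,0],
    [0,0,0],
    [0,0,0],
    [0,-0.01,0],
    [0,-0.02,0],
    [0,-0.025,0],
    [0,-0.025,0],
    [0,-0.025,0],
    [0,-0.02,0],
    [0,0,0],
  ],
  turn=[0,0,0,0,0,0,0,0,0,0,0],
)

```text
time_s: 7.8
eef_pos: [578.6, 237.4, 147.2]
ee_rot: [-0.417, 0.412, -0.572, 0.574]
force: [0.1, -0.1, 1.4]
grip_width: 0.651
```

```bash
python3 - <<'E'
from rings import *
np.set_printoptions(precision=4,suppress=True)
s=ctrl.sense();print(s['eef_pos'],s['force'],s['grip_width']*85)
p,d,W,T=rings('w3'); print(find(W,(577,236.6),54,17)); print(plan([598,-210,150]))
E
```

```text
[578.6055 237.4163 147.1701] [ 0.1105 -0.0534  1.3801] 55.362551018923575
[283. 120.] 902 z 9.1 ctr [643.2 214.7] r 17.0 sd 1.9
[365. 194.] 1490 z 8.9 ctr [556.7 159.1] r 40.6 sd 20.1
[388. 203.] 217 z 8.7 ctr [525.9 105.9] r 47.8 sd 5.0
[284. 187.] 557 z 9.1 ctr [577.  236.4] r 20.9 sd 1.6
[282. 268.] 869 z 9.0 ctr [510.1 258.5] r 24.9 sd 1.8
[283. 324.] 905 z 8.9 ctr [443.5 280.2] r 29.0 sd 2.2
[ 36. 377.] 102 z 75.2 ctr [464.4 618.7] r 15.4 sd 1.8
(914, array([577.2433, 236.3513,  53.0262]), array([576.4817, 236.7089,  51.15  ]), array([33.556 , 33.5806, 10.2779]), ((576.3137817382812, 236.69711303710938), 16.954891204833984))
[418.4844  -5.7892 158.9681]
```

View pics/w3.png

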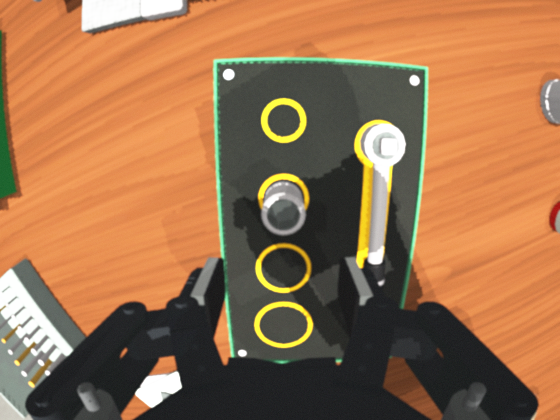

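The medium socket stands upright at px (284,205), within 1 mm of its ring centre. The small one is next.

Emit:
drive_tool(
  gripper=[0.35,0.35,0.35,0.35,0.35,0.35,0.35,0.35,0.35,0.35,0.35,0.35,0.35,0.35,0.35,0.35,0.35],
  offset=[
    [0.014,-0.0003,0.0053],
    [0.0289,-0.0004,0.011],
    [0.0289,-0.0004,0.011],
    [0.0289,-0.0004,0.011],
    [0.0289,-0.0004,0.011],
    [0.0289,-0.0004,0.011],
    [0.0289,-0.0004,0.011],
    [0.0289,-0.0004,0.011],
    [0.0289,-0.0004,0.011],
    [0.0289,-0.0004,0.011],
    [0.0289,-0.0004,0.011],
    [0.0289,-0.0004,0.011],
    [0.0289,-0.0004,0.011],
    [0.0289,-0.0004,0.011],
    [0.0289,-0.0004,0.011],
    [0,0,0],
    [0,0,0],
  ],
  turn=[0,0,0,0,0,0,0,0,0,0,0,0,0,0,0,0,0],
)

```text
time_s: 9.27
eef_pos: [596.2, -212.1, 146.2]
ee_rot: [0.413, -0.414, 0.574, -0.573]
force: [-0.2, 0.9, -0.4]
grip_width: 0.648
```

```bash
python3 - <<'E'
from rings import *
np.set_printoptions(precision=4,suppress=True)
s=ctrl.sense();print(s['eef_pos'],s['force'],s['grip_width']*85)
p,d,W,T=wworld('w4')
for g,h,r in [((597,-210),40,13),((567,-324),52,21),((592,-92),58,25)]: print(find(W,g,h,r))
a=find(W,(597,-210),40,13)[4][0]; print(plan([a[0],a[1],6]))
E
```

```text
[ 596.2125 -212.1174  146.1589] [-0.2207  0.9039 -0.4451] 55.11353118723532
(500, array([ 597.2774, -211.249 ,   38.8647]), array([ 596.5385, -210.9912,   37.1712]), array([25.1097, 25.4963, 10.193 ]), ((596.3777465820312, -210.9639129638672), 12.843714714050293))
(1206, array([ 569.135 , -322.9602,   50.7281]), array([ 567.7142, -323.7888,   49.04  ]), array([42.2442, 42.2812,  9.9905]), ((567.4404907226562, -324.05267333984375), 21.64568328857422))
(1520, array([593.2268, -94.5769,  56.8703]), array([591.7013, -92.2361,  55.4726]), array([49.9504, 50.5264, 10.8934]), ((591.7473754882812, -92.37633514404297), 25.41472816467285))
[  0.2682 140.4045   0.2681]
```

View pics/w4.png

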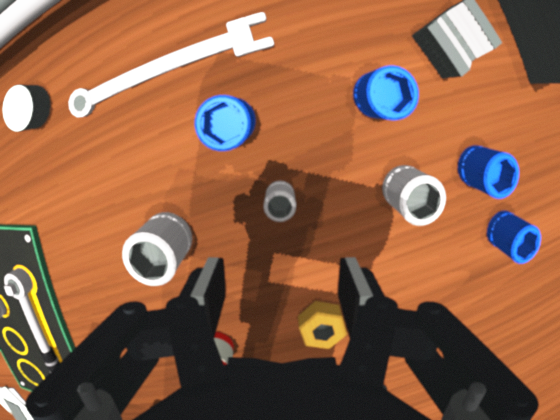

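Small steel socket at px (280,203), measured 26 mm across; nothing in the way.

Emit:
drive_tool(
  gripper=[0.35,0.35,0.35,0.35,0.35,0.35,0.35,0.35,1,1,1,1,1,1,1],
  offset=[
    [0,0.0238,0],
    [0,0.0238,0],
    [0,0.0238,0],
    [0,0.0238,0],
    [0,0.0238,0],
    [0,0.0202,0],
    [0,0,0],
    [0,0,0],
    [0,0,0],
    [0,0,0],
    [0,0,0],
    [0,0,0],
    [0,0,0],
    [0,0,0],
    [0,0,0],
  ],
  turn=[0,0,0,0,0,0,0,0,0,0,0,0,0,0,0],
)

```text
time_s: 10.57
eef_pos: [598.1, -210.6, 10.1]
ee_rot: [-0.415, 0.414, -0.572, 0.574]
force: [-0.5, 0.5, 6.7]
grip_width: 0.295
```

```bash
python3 - <<'E'
from h import *
np.set_printoptions(precision=4,suppress=True)
s=ctrl.sense();print(s['eef_pos'],s['force'],s['grip_width']*85); print(plan([597,-211,140]))
E
```

```text
[ 598.0944 -210.6424   10.0901] [-0.4985  0.5003  6.6578] 25.055560760510467
[   0.7144 -129.9116   -0.593 ]
```

Emit:
drive_tool(
  gripper=[1,1,1,1,1,1,1,1],
  offset=[
    [0,-0.005,0],
    [0,-0.021,0],
    [0,-0.021,0],
    [0,-0.021,0],
    [0,-0.021,0],
    [0,-0.021,0],
    [0,-0.021,0],
    [0,0,0],
  ],
  turn=[0,0,0,0,0,0,0,0],
)

```text
time_s: 11.23
eef_pos: [598.8, -211.3, 144.3]
ee_rot: [-0.416, 0.413, -0.57, 0.575]
force: [1.0, -0.7, -1.0]
grip_width: 0.293
```

```bash
python3 - <<'E'
from h import *
np.set_printoptions(precision=4,suppress=True)
s=ctrl.sense();print(s['eef_pos'],s['force'],s['grip_width']*85); print(plan([643.2,214.7,140]))
E
```

```text
[ 598.8193 -211.2637  144.3039] [ 1.0063 -0.7399 -0.9823] 24.945375061864752
[-418.5133    2.9289  -90.9465]
```

Emit:
drive_tool(
  gripper=[1,1,1,1,1,1,1,1,1,1,1,1,1,1,1,1,1,1],
  offset=[
    [-0.0145,0,-0.0032],
    [-0.0289,0.0002,-0.0063],
    [-0.0289,0.0002,-0.0063],
    [-0.0289,0.0002,-0.0063],
    [-0.0289,0.0002,-0.0063],
    [-0.0289,0.0002,-0.0063],
    [-0.0289,0.0002,-0.0063],
    [-0.0289,0.0002,-0.0063],
    [-0.0289,0.0002,-0.0063],
    [-0.0289,0.0002,-0.0063],
    [-0.0289,0.0002,-0.0063],
    [-0.0289,0.0002,-0.0063],
    [-0.0289,0.0002,-0.0063],
    [-0.0289,0.0002,-0.0063],
    [-0.0282,0.0002,-0.0061],
    [0,0,0],
    [0,0,0],
    [0,0,0],
  ],
  turn=[0,0,0,0,0,0,0,0,0,0,0,0,0,0,0,0,0,0],
)

```text
time_s: 12.73
eef_pos: [640.7, 215.4, 135.3]
ee_rot: [0.414, -0.415, 0.573, -0.573]
force: [-0.6, -0.8, -1.2]
grip_width: 0.289
```

```bash
python3 - <<'E'
from rings import *
np.set_printoptions(precision=4,suppress=True)
s=ctrl.sense();print(s['joints'],s['eef_pos'],s['force'],s['grip_width']*85)
p,d,W,T=rings('w5'); held(T,13,30); print(plan([643.2,214.7,25]))
E
```

```text
[ 0.1515  0.7273  1.0999 -0.0003  1.3164  2.04  ] [640.7417 215.424  135.3326] [-0.577  -0.753  -1.1745] 24.594274629851704
[280. 195.] 687 z 9.1 ctr [643.4 214.7] r 17.0 sd 1.5
[362. 251.] 1013 z 8.8 ctr [568.2 145.9] r 37.9 sd 15.1
[383. 261.] 111 z 8.7 ctr [555.9 162.1] r 24.6 sd 3.1
[280. 336.] 481 z 8.9 ctr [543.1 247.1] r 52.2 sd 9.1
[281. 357.] 197 z 8.9 ctr [558.9 242. ] r 95.2 sd 2.9
2231
toolx,z mid [ -0.1 -30.   -1.1] [48.2  8.  25.9] circ ((-0.09972667694091797, 6.3988237380981445), 24.092758178710938) y -29.471280827126094
[ -0.5947 110.7315   2.2635]
```

View pics/w5.png

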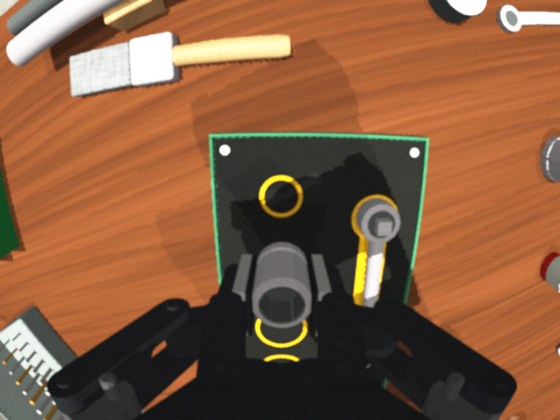

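Emit:
drive_tool(
  gripper=[1,1,1,1,1,1,1,1],
  offset=[
    [-0.0005,0.022,0.0032],
    [0,0.022,0],
    [0,0.022,0],
    [0,0.022,0],
    [0,0.018,0],
    [0,0.005,0],
    [0,0,0],
    [0,0,0],
  ],
  turn=[0,0,0,0,0,0,0,0],
)

```text
time_s: 13.45
eef_pos: [645.1, 214.5, 26.5]
ee_rot: [-0.415, 0.414, -0.573, 0.573]
force: [0.6, 0.1, 0.4]
grip_width: 0.285
```

```bash
python3 - <<'E'
from h import *
np.set_printoptions(precision=4,suppress=True)
s=ctrl.sense();print(s['eef_pos'],s['force'],plan([644.2,214.4,18]))
E
```

```text
[645.1299 214.4861  26.4745] [0.64   0.1432 0.4337] [ 0.3774  8.4735 -0.8646]
```

Emit:
drive_tool(
  gripper=[1,1,1,1,1],
  offset=[
    [0,0.004,-0.0008],
    [0,0.002,0],
    [0,0.0015,0],
    [0,0.0005,0],
    [0,0,0],
  ],
  turn=[0,0,0,0,0],
)

```text
time_s: 13.87
eef_pos: [644.0, 215.2, 18.1]
ee_rot: [-0.415, 0.414, -0.573, 0.573]
force: [-2.0, -1.0, 2.7]
grip_width: 0.288
```

```bash
python3 - <<'E'
from h import *
np.set_printoptions(precision=4,suppress=True)
s=ctrl.sense();print(s['eef_pos'],s['force'],plan([644.2,214.4,18]))
E
```

```text
[643.997  215.2266  18.1438] [-2.0036 -1.0246  2.685 ] [0.7219 0.1439 0.451 ]
```

Contact is light, so I'll release.

Emit:
drive_tool(
  gripper=[0.5,0.5,0.5,0.5,0.5,0.5,0.5,0.5,0.5,0.5,0.5,0.5],
  offset=[
    [0,0,0],
    [0,0,0],
    [0,0,0],
    [0,0,0],
    [0,-0.01,0],
    [0,-0.02,0],
    [0,-0.025,0],
    [0,-0.025,0],
    [0,-0.025,0],
    [0,-0.02,0],
    [0,0,0],
    [0,0,0],
  ],
  turn=[0,0,0,0,0,0,0,0,0,0,0,0],
)

```text
time_s: 14.87
eef_pos: [644.3, 215.3, 144.1]
ee_rot: [-0.415, 0.414, -0.572, 0.573]
force: [-0.1, -0.0, -0.4]
grip_width: 0.499
```

```bash
python3 - <<'E'
from rings import *
np.set_printoptions(precision=4,suppress=True)
s=ctrl.sense();print(s['eef_pos'],s['force'],s['grip_width']*85)
p,d,W,T=rings('w6'); print(find(W,(643.2,214.7),48,13)); print(plan([567.5,-324.1,150]))
E
```

```text
[644.2624 215.3223 144.1187] [-0.1115 -0.0226 -0.4414] 42.45679038848177
[282. 189.] 453 z 9.1 ctr [643.5 214.7] r 16.9 sd 1.6
[363. 235.] 660 z 8.8 ctr [589.6 152.5] r 28.5 sd 12.1
[381. 265.] 115 z 8.6 ctr [544.6 147.5] r 17.2 sd 8.1
[281. 260.] 418 z 9.0 ctr [576.6 236.7] r 21.0 sd 1.5
[281. 327.] 679 z 8.9 ctr [509.7 258.6] r 24.9 sd 2.2
[282. 355.] 237 z 9.0 ctr [559.5 242.1] r 97.0 sd 4.0
(567, array([643.3547, 215.0015,  46.702 ]), array([642.5394, 215.3169,  45.4807]), array([25.4528, 25.5825, 10.9248]), ((642.4204711914062, 215.28485107421875), 12.907407760620117))
[536.1158  -7.4815  96.1594]
```

View pics/w6.png

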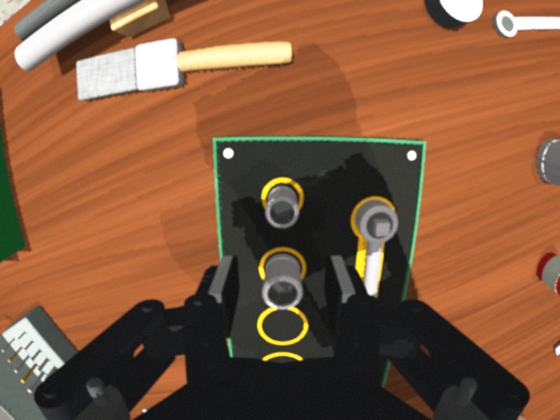

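The small socket is on its ring at px (282,205), about 1.2 mm off. The large one is next.

Emit:
drive_tool(
  gripper=[0.2,0.2,0.2,0.2,0.2,0.2,0.2,0.2,0.2,0.2,0.2,0.2,0.2,0.2,0.2,0.2,0.2,0.2,0.2,0.2],
  offset=[
    [0.0145,-0.0002,0.0026],
    [0.0307,-0.0004,0.0055],
    [0.0307,-0.0004,0.0055],
    [0.0307,-0.0004,0.0055],
    [0.0307,-0.0004,0.0055],
    [0.0307,-0.0004,0.0055],
    [0.0307,-0.0004,0.0055],
    [0.0307,-0.0004,0.0055],
    [0.0307,-0.0004,0.0055],
    [0.0307,-0.0004,0.0055],
    [0.0307,-0.0004,0.0055],
    [0.0307,-0.0004,0.0055],
    [0.0307,-0.0004,0.0055],
    [0.0307,-0.0004,0.0055],
    [0.0307,-0.0004,0.0055],
    [0.0307,-0.0004,0.0055],
    [0.0307,-0.0004,0.0055],
    [0.0307,-0.0004,0.0055],
    [0,0,0],
    [0,0,0],
  ],
  turn=[0,0,0,0,0,0,0,0,0,0,0,0,0,0,0,0,0,0,0,0],
)

```text
time_s: 16.58
eef_pos: [566.6, -325.3, 147.9]
ee_rot: [0.414, -0.414, 0.574, -0.572]
force: [0.6, -0.2, 0.2]
grip_width: 0.799
```

```bash
python3 - <<'E'
from rings import *
np.set_printoptions(precision=4,suppress=True)
s=ctrl.sense();print(s['eef_pos'],s['force'],s['grip_width']*85)
p,d,W,T=wworld('w7')
for g,h,r in [((567,-324),52,21),((592,-92),58,25),((567,-410),52,21),((664,-324),52,21)]: print(find(W,g,h,r))
a=find(W,(567,-324),52,21)[4][0]; print(plan([a[0],a[1],9]))
E
```

```text
[ 566.6094 -325.2701  147.8709] [ 0.5778 -0.2462  0.176 ] 67.89479000096439
(1312, array([ 568.6389, -324.9136,   51.294 ]), array([ 567.7274, -324.6901,   49.4445]), array([41.3917, 41.3863, 10.8041]), ((567.5470581054688, -324.6374816894531), 20.962574005126953))
(1043, array([592.4107, -95.9539,  56.4537]), array([591.8574, -92.6952,  55.387 ]), array([49.6453, 50.2963, 10.7052]), ((591.887451171875, -92.80381774902344), 25.374187469482422))
(1328, array([ 566.1741, -406.2552,   51.0857]), array([ 565.1127, -407.0721,   49.2243]), array([41.9242, 42.3497, 10.4408]), ((565.0693359375, -407.1842041015625), 21.459623336791992))
(1383, array([ 657.4061, -320.9115,   51.7851]), array([ 657.2662, -320.7375,   49.6293]), array([41.6484, 42.1287, 11.007 ]), ((657.649658203125, -320.816650390625), 21.28130531311035))
[  0.6068 139.2159   0.9351]
```

View pics/w7.png

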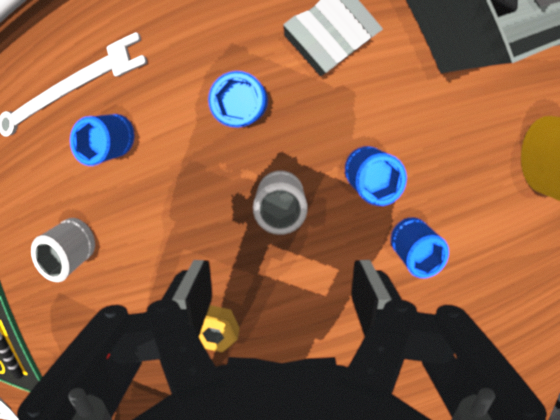

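The large steel socket is at px (280,203), 42 mm across; the blue ones at (375,178) and (238,98) are look-alikes. I'll narrow the jaws slightly for clearance, then go down.

Emit:
drive_tool(
  gripper=[0.27,0.27,0.27,0.27,0.27,0.27,0.27,0.27,1,1,1,1,1,1],
  offset=[
    [0.0006,0,0.0009],
    [0,0.0238,0],
    [0,0.0238,0],
    [0,0.0238,0],
    [0,0.0238,0],
    [0,0.0238,0],
    [0,0.0202,0],
    [0,0,0],
    [0,0,0],
    [0,0,0],
    [0,0,0],
    [0,0,0],
    [0,0,0],
    [0,0,0],
  ],
  turn=[0,0,0,0,0,0,0,0,0,0,0,0,0,0],
)

```text
time_s: 17.8
eef_pos: [568.9, -325.3, 11.8]
ee_rot: [-0.415, 0.414, -0.572, 0.573]
force: [-0.1, 3.0, 7.2]
grip_width: 0.48
```

```bash
python3 - <<'E'
from h import *
np.set_printoptions(precision=4,suppress=True)
s=ctrl.sense();print(s['eef_pos'],s['force'],s['grip_width']*85); print(plan([567,-324,140]))
E
```

```text
[ 568.8982 -325.3123   11.827 ] [-0.099   2.9549  7.179 ] 40.78564354920699
[  -0.606  -128.1776   -1.9413]
```

Emit:
drive_tool(
  gripper=[1,1,1,1,1,1,1,1],
  offset=[
    [0,-0.005,0],
    [0,-0.021,0],
    [0,-0.021,0],
    [0,-0.021,0],
    [0,-0.021,0],
    [0,-0.021,0],
    [0,-0.021,0],
    [0,0,0],
  ],
  turn=[0,0,0,0,0,0,0,0],
)

```text
time_s: 18.47
eef_pos: [569.3, -326.3, 145.9]
ee_rot: [-0.415, 0.414, -0.57, 0.575]
force: [1.1, -0.4, -1.9]
grip_width: 0.48
```

```bash
python3 - <<'E'
from h import *
np.set_printoptions(precision=4,suppress=True)
s=ctrl.sense();print(s['eef_pos'],s['force'],s['grip_width']*85); print(plan([510.2,258.5,142]))
E
```

```text
[ 569.345  -326.3252  145.8888] [ 1.1212 -0.3648 -1.9348] 40.76694020833613
[-537.0464    0.7259 -238.9862]
```

Emit:
drive_tool(
  gripper=[1,1,1,1,1,1,1,1,1,1,1,1,1,1,1,1,1,1,1,1],
  offset=[
    [-0.0145,0,-0.0065],
    [-0.029,0,-0.0129],
    [-0.029,0,-0.0129],
    [-0.029,0,-0.0129],
    [-0.029,0,-0.0129],
    [-0.029,0,-0.0129],
    [-0.029,0,-0.0129],
    [-0.029,0,-0.0129],
    [-0.029,0,-0.0129],
    [-0.029,0,-0.0129],
    [-0.029,0,-0.0129],
    [-0.029,0,-0.0129],
    [-0.029,0,-0.0129],
    [-0.029,0,-0.0129],
    [-0.029,0,-0.0129],
    [-0.029,0,-0.0129],
    [-0.029,0,-0.0129],
    [-0.029,0,-0.0129],
    [-0.029,0,-0.0129],
    [0,0,0],
  ],
  turn=[0,0,0,0,0,0,0,0,0,0,0,0,0,0,0,0,0,0,0,0],
)

```text
time_s: 20.13
eef_pos: [507.4, 263.4, 140.0]
ee_rot: [0.416, -0.416, 0.573, -0.571]
force: [-0.1, -0.4, -2.7]
grip_width: 0.481
```

Emit:
drive_tool(
  gripper=[1,1],
  offset=[
    [0,0,0],
    [0,0,0],
  ],
  turn=[0,0],
)

```text
time_s: 20.3
eef_pos: [508.8, 258.5, 140.4]
ee_rot: [0.414, -0.415, 0.573, -0.573]
force: [0.8, -0.4, -3.1]
grip_width: 0.484
```

```bash
python3 - <<'E'
from rings import *
np.set_printoptions(precision=4,suppress=True)
s=ctrl.sense();print(s['joints'],s['eef_pos'],s['force'],s['grip_width']*85)
p,d,W,T=rings('w8'); held(T,21,40); print(plan([510.2,258.5,27]))
E
```

```text
[ 0.2651  0.4956  1.4781 -0.0004  1.1694  2.1537] [508.7772 258.5277 140.3651] [ 0.7596 -0.4291 -3.0897] 41.146892424452055
[281.  43.] 537 z 9.1 ctr [643.4 214.6] r 17.4 sd 1.7
[366. 154.] 2423 z 8.9 ctr [561.1 324.5] r 164.1 sd 9.0
[394. 111.] 280 z 8.7 ctr [522.7  73.4] r 77.6 sd 3.5
[282. 110.] 610 z 8.9 ctr [576.2 237. ] r 22.4 sd 1.0
[281. 193.] 1047 z 9.1 ctr [510.3 258.3] r 24.9 sd 1.6
[  8. 338.] 91 z 78.1 ctr [463.3 622.5] r 18.9 sd 1.9
5294
toolx,z mid [ -0.  -40.   -0.9] [61.7  7.9 42.1] circ ((-0.023435531184077263, 8.50102424621582), 30.99052619934082) y -39.92621496290495
[ -0.7947 113.6011   1.1177]
```

View pics/w8.png

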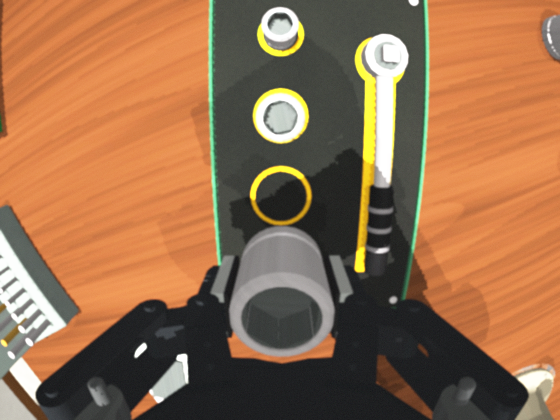

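Emit:
drive_tool(
  gripper=[1,1,1,1,1,1,1,1],
  offset=[
    [-0.0005,0.022,0.002],
    [0,0.022,0],
    [0,0.022,0],
    [0,0.022,0],
    [0,0.019,0],
    [0,0.006,0],
    [0,0,0],
    [0,0,0],
  ],
  turn=[0,0,0,0,0,0,0,0],
)

```text
time_s: 21.02
eef_pos: [511.7, 258.4, 29.0]
ee_rot: [-0.415, 0.414, -0.573, 0.573]
force: [-0.3, -0.0, -2.1]
grip_width: 0.484
```

```bash
python3 - <<'E'
from h import *
np.set_printoptions(precision=4,suppress=True)
s=ctrl.sense();print(s['eef_pos'],s['force'],plan([511,258.2,19.8]))
E
```

```text
[511.7375 258.4202  28.9982] [-0.2868 -0.0291 -2.1123] [ 0.4437  9.1976 -0.6376]
```

Emit:
drive_tool(
  gripper=[1,1,1,1,1],
  offset=[
    [0,0.005,-0.0005],
    [0,0.002,0],
    [0,0.0015,0],
    [0,0.0005,0],
    [0,0,0],
  ],
  turn=[0,0,0,0,0],
)

```text
time_s: 21.43
eef_pos: [510.8, 259.1, 19.8]
ee_rot: [-0.415, 0.414, -0.573, 0.573]
force: [-1.4, -0.5, 1.9]
grip_width: 0.482
```

```bash
python3 - <<'E'
from h import *
np.set_printoptions(precision=4,suppress=True)
s=ctrl.sense();print(s['eef_pos'],s['force'],plan([511,258.2,19.8]))
E
```

```text
[510.8147 259.0715  19.8427] [-1.3672 -0.4881  1.8792] [0.77   0.0428 0.4482]
```

Emit:
drive_tool(
  gripper=[0.3,0.3,0.3,0.3,0.3,0.3,0.3,0.3,0.3,0.3,0.3,0.3],
  offset=[
    [0,0,0],
    [0,0,0],
    [0,0,0],
    [0,0,0],
    [0,-0.01,0],
    [0,-0.02,0],
    [0,-0.025,0],
    [0,-0.025,0],
    [0,-0.025,0],
    [0,-0.02,0],
    [0,0,0],
    [0,0,0],
  ],
  turn=[0,0,0,0,0,0,0,0,0,0,0,0],
)

```text
time_s: 22.43
eef_pos: [511.1, 259.2, 145.7]
ee_rot: [-0.415, 0.414, -0.572, 0.573]
force: [-0.8, -0.6, -0.7]
grip_width: 0.695
```

```bash
python3 - <<'E'
from rings import *
np.set_printoptions(precision=4,suppress=True)
s=ctrl.sense();print(s['eef_pos'],s['force'],s['grip_width']*85)
p,d,W,T=rings('w9'); print(find(W,(510.2,258.5),60,21)); print(plan([591.8,-92.5,152]))
E
```

```text
[511.0559 259.1627 145.7098] [-0.7984 -0.5903 -0.6713] 59.0861911309356
[282.  47.] 519 z 9.1 ctr [643.3 214.7] r 17.4 sd 1.7
[366. 151.] 2218 z 8.9 ctr [557.4 292.7] r 133.6 sd 9.9
[394. 116.] 272 z 8.7 ctr [516.2  61.1] r 90.9 sd 3.2
[283. 112.] 612 z 8.9 ctr [576.1 236.9] r 22.4 sd 1.1
[283. 182.] 650 z 9.1 ctr [510.5 258.3] r 24.8 sd 1.7
[281. 269.] 934 z 9.0 ctr [443.4 280.3] r 28.8 sd 1.9
[ 13. 335.] 110 z 73.4 ctr [464.6 622.2] r 18.2 sd 1.8
(1420, array([510.4064, 258.7084,  59.2619]), array([509.3737, 259.0526,  57.2652]), array([41.5241, 41.5969, 10.481 ]), ((509.28765869140625, 259.1421813964844), 20.923892974853516))
[308.4928  -7.6047 187.0653]
```

View pics/w9.png

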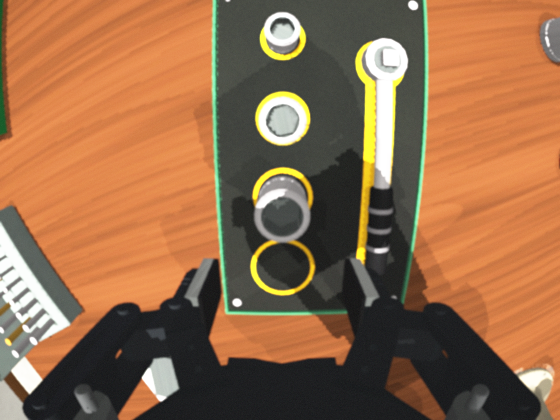

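The large socket is on its ring at px (282,207), about 1.3 mm off. Now the largest.

Emit:
drive_tool(
  gripper=[0.1,0.1,0.1,0.1,0.1,0.1,0.1,0.1,0.1,0.1,0.1,0.1,0.1,0.1,0.1],
  offset=[
    [0.0134,-0.0003,0.0081],
    [0.0268,-0.0006,0.0163],
    [0.0268,-0.0006,0.0163],
    [0.0268,-0.0006,0.0163],
    [0.0268,-0.0006,0.0163],
    [0.0268,-0.0006,0.0163],
    [0.0268,-0.0006,0.0163],
    [0.0268,-0.0006,0.0163],
    [0.0268,-0.0006,0.0163],
    [0.0268,-0.0006,0.0163],
    [0.0268,-0.0006,0.0163],
    [0.0268,-0.0006,0.0163],
    [0,0,0],
    [0,0,0],
    [0,0,0],
  ],
  turn=[0,0,0,0,0,0,0,0,0,0,0,0,0,0,0],
)

```text
time_s: 23.73
eef_pos: [591.9, -91.7, 150.2]
ee_rot: [0.414, -0.415, 0.573, -0.572]
force: [0.1, 0.1, -1.2]
grip_width: 0.901
```

```bash
python3 - <<'E'
from rings import *
np.set_printoptions(precision=4,suppress=True)
s=ctrl.sense();print(s['eef_pos'],s['force'],s['grip_width']*85)
p,d,W,T=wworld('w10')
f=find(W,(592,-92),58,25);print(f)
a=f[4][0]; print(plan([a[0],a[1],11]))
E
```

```text
[591.863  -91.6619 150.2345] [ 0.0679  0.0834 -1.1698] 76.60294331274166
(1870, array([592.9085, -92.4575,  57.4128]), array([591.6255, -92.0793,  55.3689]), array([49.4001, 49.4166, 10.7057]), ((591.8938598632812, -92.16002655029297), 25.002748489379883))
[  0.9203 139.5285   0.4402]
```

View pics/w10.png

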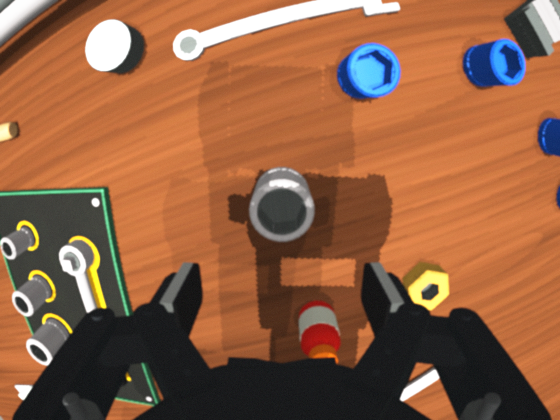

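The largest steel socket is at px (282,205), 50 mm across. The bottle at (320,330) is 140 mm away and clear.

Emit:
drive_tool(
  gripper=[0.1,0.1,0.1,0.1,0.1,0.1,0.1,0.1,1,1,1,1,1,1],
  offset=[
    [0.0009,0,0.0004],
    [0,0.0238,0],
    [0,0.0238,0],
    [0,0.0238,0],
    [0,0.0238,0],
    [0,0.0238,0],
    [0,0.0205,0],
    [0,0,0],
    [0,0,0],
    [0,0,0],
    [0,0,0],
    [0,0,0],
    [0,0,0],
    [0,0,0],
  ],
  turn=[0,0,0,0,0,0,0,0,0,0,0,0,0,0],
)

```text
time_s: 24.95
eef_pos: [593.6, -93.2, 13.7]
ee_rot: [-0.415, 0.414, -0.572, 0.574]
force: [0.2, 2.4, 7.9]
grip_width: 0.574
```

```bash
python3 - <<'E'
from h import *
np.set_printoptions(precision=4,suppress=True)
s=ctrl.sense();print(s['eef_pos'],s['force'],s['grip_width']*85)
E
```

```text
[593.5585 -93.2027  13.6849] [0.1808 2.3609 7.9359] 48.772957090355824
```

Emit:
drive_tool(
  gripper=[1,1,1,1,1,1,1,1],
  offset=[
    [0,-0.005,0],
    [0,-0.021,0],
    [0,-0.021,0],
    [0,-0.021,0],
    [0,-0.021,0],
    [0,-0.021,0],
    [0,-0.021,0],
    [0,0,0],
  ],
  turn=[0,0,0,0,0,0,0,0],
)

```text
time_s: 25.62
eef_pos: [593.8, -93.8, 146.9]
ee_rot: [-0.416, 0.413, -0.571, 0.575]
force: [1.3, -0.1, -3.5]
grip_width: 0.572
```

```bash
python3 - <<'E'
from h import *
np.set_printoptions(precision=4,suppress=True)
s=ctrl.sense();print(s['eef_pos'],s['force'],s['grip_width']*85); print(plan([443.6,280.3,145]))
E
```

```text
[593.84   -93.7938 146.9286] [ 1.2836 -0.0755 -3.5249] 48.65673161722564
[-308.4332    0.0649 -259.5976]
```

Emit:
drive_tool(
  gripper=[1,1,1,1,1,1,1,1,1,1,1,1,1,1,1,1,1],
  offset=[
    [-0.0114,0,-0.0096],
    [-0.02285,0,-0.01923],
    [-0.02285,0,-0.01923],
    [-0.02285,0,-0.01923],
    [-0.02285,0,-0.01923],
    [-0.02285,0,-0.01923],
    [-0.02285,0,-0.01923],
    [-0.02285,0,-0.01923],
    [-0.02285,0,-0.01923],
    [-0.02285,0,-0.01923],
    [-0.02285,0,-0.01923],
    [-0.02285,0,-0.01923],
    [-0.02285,0,-0.01923],
    [-0.02285,0,-0.01923],
    [0,0,0],
    [0,0,0],
    [0,0,0],
  ],
  turn=[0,0,0,0,0,0,0,0,0,0,0,0,0,0,0,0,0],
)

```text
time_s: 27.03
eef_pos: [442.0, 280.4, 141.8]
ee_rot: [0.414, -0.415, 0.573, -0.573]
force: [0.8, -0.1, -6.2]
grip_width: 0.573
```

```bash
python3 - <<'E'
from rings import *
np.set_printoptions(precision=4,suppress=True)
s=ctrl.sense();print(s['joints'],s['eef_pos'],s['force'],s['grip_width']*85)
p,d,W,T=rings('w11'); held(T,25,44); print(plan([443.6,280.2,29]))
E
```

```text
[ 0.3414  0.3982  1.6247 -0.0005  1.1202  2.23  ] [441.9608 280.3632 141.8083] [ 0.8093 -0.0684 -6.2181] 48.66426048346923
[368.  97.] 2225 z 8.9 ctr [497.9 171.9] r 52.8 sd 25.0
[394.  34.] 280 z 8.9 ctr [528.5  84. ] r 66.1 sd 3.7
[280.  46.] 618 z 9.1 ctr [576.8 236.4] r 21.2 sd 1.7
[287.  97.] 447 z 9.0 ctr [509.6 258.8] r 26.5 sd 1.1
[280. 185.] 998 z 9.1 ctr [443.9 280. ] r 28.7 sd 1.7
6424
toolx,z mid [ -0.2 -44.    1. ] [70.4  8.  45. ] circ ((-0.14272992312908173, 10.709075927734375), 35.19205856323242) y -44.04427641631711
[ -0.6615 113.0019   1.2981]
```

View pics/w11.png

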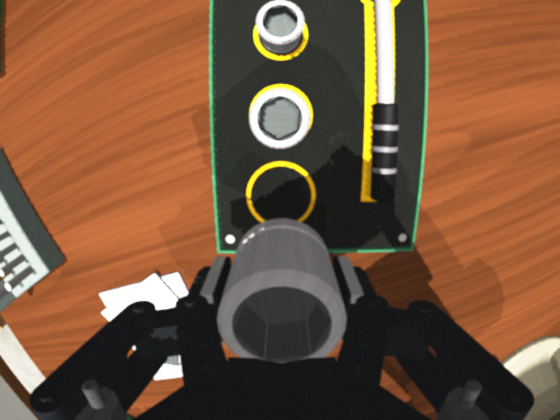

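Emit:
drive_tool(
  gripper=[1,1,1,1,1,1,1,1],
  offset=[
    [-0.0005,0.022,0.0025],
    [0,0.022,0],
    [0,0.022,0],
    [0,0.022,0],
    [0,0.019,0],
    [0,0.005,0],
    [0,0,0],
    [0,0,0],
  ],
  turn=[0,0,0,0,0,0,0,0],
)

```text
time_s: 27.75
eef_pos: [445.5, 280.2, 31.4]
ee_rot: [-0.415, 0.414, -0.573, 0.573]
force: [-0.9, 0.1, -4.1]
grip_width: 0.576
```

```bash
python3 - <<'E'
from h import *
np.set_printoptions(precision=4,suppress=True)
s=ctrl.sense();print(s['eef_pos'],s['force'],plan([444.8,279.7,21.7]))
E
```

```text
[445.5208 280.2267  31.4119] [-0.9007  0.0746 -4.1012] [ 0.7312  9.7111 -0.527 ]
```

Emit:
drive_tool(
  gripper=[1,1,1,1,1],
  offset=[
    [0.0003,0.0055,-0.0005],
    [0,0.002,0],
    [0,0.0015,0],
    [0,0.0005,0],
    [0,0,0],
  ],
  turn=[0,0,0,0,0],
)

```text
time_s: 28.17
eef_pos: [444.4, 280.5, 21.7]
ee_rot: [-0.415, 0.414, -0.573, 0.573]
force: [-1.4, -0.4, 0.2]
grip_width: 0.573
```

```bash
python3 - <<'E'
from h import *
np.set_printoptions(precision=4,suppress=True)
s=ctrl.sense();print(s['eef_pos'],s['force'],plan([444.8,279.7,21.7]))
E
```

```text
[444.3504 280.4566  21.7021] [-1.3514 -0.3767  0.2293] [0.5783 0.0022 0.6635]
```

Emit:
drive_tool(
  gripper=[0.2,0.2,0.2,0.2,0.2,0.2,0.2,0.2,0.2,0.2,0.2,0.2,0.2,0.2],
  offset=[
    [0,0,0],
    [0,0,0],
    [0,0,0],
    [0,0,0],
    [0,-0.01,0],
    [0,-0.02,0],
    [0,-0.025,0],
    [0,-0.025,0],
    [0,-0.025,0],
    [0,-0.025,0],
    [0,-0.02,0],
    [0,-0.02,0],
    [0,0,0],
    [0,0,0],
  ],
  turn=[0,0,0,0,0,0,0,0,0,0,0,0,0,0],
)

```text
time_s: 29.33
eef_pos: [444.5, 280.5, 192.4]
ee_rot: [-0.415, 0.414, -0.573, 0.573]
force: [-0.5, -0.1, -0.8]
grip_width: 0.803
```

```bash
python3 - <<'E'
from rings import *
np.set_printoptions(precision=2,suppress=True)
p,d,W,T=rings('w12'); print(ctrl.sense()['eef_pos'])
rg={'small':(643.4,214.7,48),'medium':(577,236.5,54),'large':(510.2,258.4,60),'largest':(443.7,280.1,66)}
for k,(x,y,h) in rg.items():
    f=find(W,(x,y),h,0,lo=4,R0=32); print(k,f if isinstance(f,int) else (f[0],f[3],np.array(f[4][0])-[x,y],f[4][1],f[2][2]))
p,d=cap('scene'); save('scene1',p)
n='scene'; r=ctrl.pinpoint(n,'bottle')+[{'score':0,'centre':[0,0,0]}]+ctrl.pinpoint(n,'ratchet')
for q in r: print(q['score'],world(n,q['centre']))
a=cv2.imread('pics/scene0.png').astype(int);df=np.abs(a-p[:,:,::-1]).sum(2)
for nm,(y0,y1,x0,x1) in {'bottle':(158,200,235,268),'ratchet':(140,225,350,385)}.items(): print(nm,(df[y0:y1,x0:x1]>90).mean())
E
```

```text
[356.  95.] 1790 z 9.0 ctr [544.4 297.1] r 134.7 sd 10.4
[380.  49.] 380 z 8.8 ctr [516.2  64. ] r 89.7 sd 3.9
[282.  59.] 484 z 9.1 ctr [577.  236.4] r 21.5 sd 1.7
[285. 103.] 438 z 8.9 ctr [509.5 258.9] r 26.5 sd 1.4
[281. 169.] 597 z 9.1 ctr [444.  280.2] r 28.8 sd 1.8
[ 16. 267.] 85 z 78.2 ctr [468.9 621.4] r 16.8 sd 2.3
[444.02 280.34 191.19]
small 0
medium (631, array([34.11, 33.49,  6.43]), array([-0.81,  0.38]), 17.174161911010742, np.float64(53.23505788603839))
large (980, array([41.75, 41.6 ,  6.53]), array([-0.87,  0.72]), 21.235437393188477, np.float64(59.31319877053643))
largest (1329, array([48.92, 49.48,  6.83]), array([-1.56,  0.52]), 24.95890998840332, np.float64(65.41656152770794))
0.87 [451.71 -82.65   0.98]
0.65 [575.1  236.14   7.39]
0 [1240.97 -266.03  912.02]
0.84 [520.6  165.18   6.58]
0.56 [576.34 235.86   5.01]
bottle 0.0
ratchet 0.008739495798319327
```

View pics/w12.png

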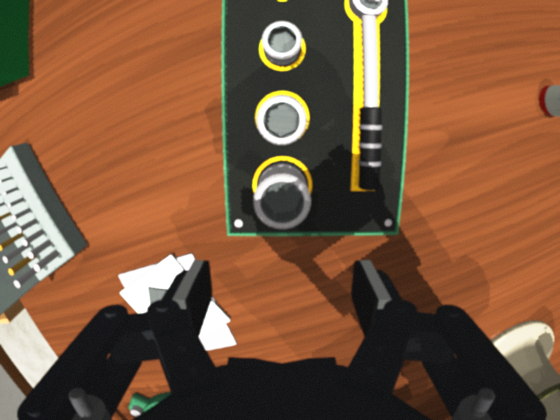

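View pics/scene1.png

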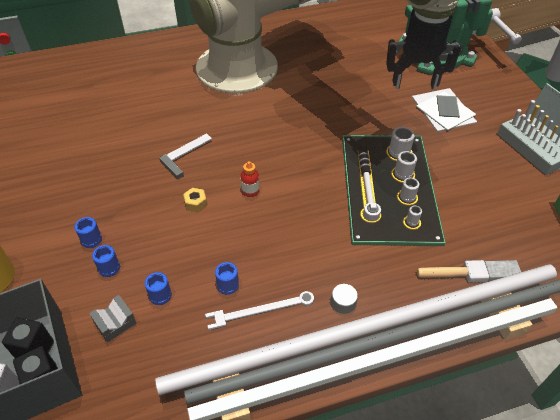

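The final scene view shows all four sockets upright on their rings, at px (402,142), (405,165), (410,190) and (414,215). The ratchet and bottle haven't moved and the arm is clear, so I'm handing in.

```bash
python3 -c "
from rig import ctrl
s=ctrl.sense();print(s['time_s'],s['force'],s['dq']);print(ctrl.finish_job())"
```

```text
29.5333 [-0.57018105 -0.01225     0.27506446] [-0.00046225  0.00062177 -0.00211893 -0.0004583   0.00228117  0.00116951]
the job is handed in; nothing more can be done
None
```

All four steel sockets are back on the tray, each upright on the ring for its size. I handed the job in at about 29.5 s; no verdict is reported.

- **Placement:** wrist-camera measurements put the medium, large and largest sockets 0.9, 1.1 and 1.6 mm from their ring centres, against the 10 mm allowed. Their top rims measured within about 1 mm of where they should be for a foot on the mat.
- **Small socket:** it measured about 1.2 mm off just after it was released. The wrist camera couldn't see it in the last view, but it still stands on its ring in the final scene picture.
- **Ratchet and bottle:** neither shows any movement between the first and last scene pictures. The detector also reported two low-confidence false hits on the tray, at the medium socket, which I ignored.
- **Look-alikes:** I didn't touch the blue sockets.

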